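Lock the biscuit canister's twist lid

ROBOT

A 6-joint arm with a two-finger parallel gripper is mounted at the origin on the work surface. World frame = base frame: x ahead of the robot, y to its left, z up, the work surface at z = 0. Lengths are in mm, angles in rad, forces in N, time in s.
With the tool pointing down it reaches from about 400 to 925 mm from the base axis. Payload 12.5 kg.
Tool frame: the origin (TCP) lies at the very end of the fingers, on their centre line; the grasp point (between the pads) lies 19 mm behind it; z points along the fingers, y is the direction in which the jaws open and shut (so a half turn about z gives the same grasp; the last joint's range is limited). The gripper opens to 95 mm and grips with 3 to 60 N. Pads are 20 mm wide; open, the fingers measure 119 mm over their backs; the gripper's body (75 mm by 180 mm) begins 59 mm behind the grasp point.
Start: joints at [0.998, 0.491, 1.559, -0, 1.092, -0.106], TCP at [281.256, 558.159, 214.661] pointing down, gripper open.
Joint ranges: [-3.1, 3.1], [-0.84, 2.19], [0.05, 2.79], [-1.13, 4.28], [0.06, 2.93], [-2.69, 2.69]. Speed limits (rad/s): [2.22, 2.22, 2.79, 3.14, 3.14, 3.14].

INTERFACE

Orientations are given as [roll, pitch, yaw] about the fixed x, y, z axes, in that order (R = Rz(yaw) Ry(pitch) Rx(roll)).
In Python, from cell import env, read_camera, get_calibration gives the robot as it stands.
- The arm moves only by the tool arm_command, never from a script. Its argument "targets" is a list of rows, each a list of 3 entries, a list of its own where there are three numbers: the turn, a rotation vector about the tool's x, y, z in rad, then the shift along the tool's x, y, z in m, then the closure in counts, from 0 (fully open) to 255 (shut). In form: [[[rx, ry, rz], [tx, ty, tz], fingers], ...]. A call has 1 to 8 rows; each row is the pose to reach, as a shift and turn from the pose commanded when the call began, along the tool's axes at that moment; what a row does not reach only later rows make up. A row lasts 1/10 s, in which the tool goes at most 50 mm and 8.59 degrees, less where a joint would pass 70% of its speed; a pose out of reach is approached as far as the arm can. A call with a gripper value outside its range is refused whole. The fingers move at their own pace and stop on an object; the grip force is fixed at half the most. Time passes only in rows, so rows that repeat a pose let the fingers close. It gives the time, the measured TCP pose, the force and the opening at its end, in the units of the state.
- env.state(): the state, without advancing time (a new reading comes with each control period).
- read_camera(name): name is "scene" or "top" or "wrist"; returns (picture, depth): 384x512x3 uint8, blue, green, red; 384x512 float32, mm along the optical axis (not along the pixel's ray), 0 where there is no reading.
- get_calibration(name): a dict with "vfov" (degrees; the focal length in pixels is half the picture's height over the tangent of half this angle, whatever the lens; pixels are square), "cx", "cy" (the principal point, pixels), "k1" (the pictures are not rectified: a ray, as slopes to the right and down, at radius r is drawn at 1 + k1 r^2 times it, then the intrinsics apply), "world_from_camera" (4x4, takes a point from camera to world coordinates). Camera axes: x right, y down, z forward; pixel columns grow to the right and rows downward; lengths in mm; the calibration is good to about 2 mm. A picture is of the moment at which its call begins: read the wrist's pose just before it. get_calibration takes no time and is no camera call; for the wrist camera it gives the pose at the moment of the call.
- env.job_done(): hands the job in, once; it reports no verdict.
The state is a dict: "t": time; "joints": joint angles; "qvel": joint speeds; "tau": joint torques, N m; "eef_pos": TCP position; "tcp_rot": TCP orientation; "ft_force": force on the tool from outside, world axes, zero at the start; "moment": the same for the moment, N m; "opening": opening from 0.0 (shut) to 1.0 (fully open).
Only numpy, scipy, OpenCV 4.12 (cv2) and the standard library are available. Lean on these libraries where they do the work, as an engineer would, in place of code of your own. Each camera call takes 0.05 s, during which the arm holds its last target.

TASK

Lock the red lid of the biscuit canister: turn its bar clockwise, over the cam, until it drops into the low notch and points at the label. The canister is light and stands free, so press down firmly on the lid while turning (without crushing the thin plastic), and leave the canister standing where it was with its label facing the way it did. Leave the things around it alone.

Things in the scene. Friction and masses are not known exactly. Their poses are not given: they have to be found in the camera images.
- jar: Canister to lock: clear, round, 150 mm wide, biscuits inside, white lid rim, red dial with white bar on top. Loose, 0.3 to 0.5 kg, on twelve pads (69 mm radius); friction on the counter 0.5 to 0.75, so it slides and spins unless the dial is pressed, 12 to 18 N; over 35 N crushes it. Origin: centre of its underside, z up, label on its -x side. Lid rim 156 mm wide, its top 100 mm up.
- jar_label (a point): Middle of the red-and-paper label on the canister's side, 76 mm from its axis towards its -x, 50 mm up. Tells whether the canister has shifted or twisted.
- dial_center (a point): Centre of the red dial's flat upper face, on the turning axis; moves with the dial. Disc 128 mm wide, 12 mm thick, upper face 126 mm above the counter at dial 0. A straight upright bar crosses it through the axis: 128 mm long, 14 mm thick, 21 mm above the face. The face is free on both sides of the bar: closed fingertips can stand on it against the bar. Axes: y along the bar, z up.
- dial_end (a point): Marked end of the bar (red mark): on the bar's top, 55 mm from the axis, in the dial's -y direction. When locked this end points to the label.
- dial (a joint): 0 open: bar across, marked end to the canister's -y. Grows clockwise from above to the stop at 1.571: locked, marked end at the label. Lugs ride a cam: level to 0.2 rad, up 3 mm by 1.0, level to 1.15, then a drop to 2 mm below the start. An 18 N spring turns it back before 1.0 and snaps it home past 1.15. Turning takes up to 0.15 N m, plus 0.006 N m per newton pressed.
- jar_green: Bystander: a round twist-lock biscuit canister, 150 mm across, 145 mm to the top of its bar, about 0.6 kg, loose on the counter; origin at the centre of its underside; green dial with a white bar, already locked.
- jar_black: Bystander: a round twist-lock biscuit canister, 150 mm across, 145 mm to the top of its bar, about 0.6 kg, loose on the counter; origin at the centre of its underside; black dial with a grey bar, already locked.
- gift_box: Bystander: red gift box with a gold band, 100 x 160 x 60 mm, 0.45 kg; origin at the centre of its underside.
- pastry_box: Bystander: clear-topped pastry box with a green base, 110 x 150 x 50 mm; origin at the centre of its underside.
- squash: Bystander: dark green squash standing upright, 140 mm across, 207 mm tall, off to the robot's right; origin at the centre of its underside.

How it is judged (in metres and radians):
At the end, for the whole second after the job is handed in: The red dial is home in its notch (above 1.5 rad), the canister stands upright (within 0.05 rad) and still, its label within 15 mm of where it was at the start (so neither shifted nor twisted), and the five bystanders are within 25 mm of their starts (value of joint dial above 1.5 rad and distance of jar_label from where it was at the start of the episode below 0.015 m and angle between jar's own z axis and vertical below 0.05 rad and linear speed of jar below 0.02 m/s and distance of each of jar_green, jar_black, gift_box, pastry_box, squash from where it was at the start of the episode below 0.025 m); the robot touches nothing.
It fails at once if the canister slid or spun away: its label moved more than 40 mm (distance of jar_label from where it was at the start of the episode above 0.04 m).
It fails at once if the canister was crushed: pressed with more than 35 N (contact force between the fingers and jar above 35 N).
It fails at once if a bystander was knocked about (distance of any of jar_green, jar_black, gift_box, pastry_box, squash from where it was at the start of the episode above 0.04 m).
It also fails if it takes over 38 s, if anything falls off the work surface, if the arm or the gripper's body presses on something with over 40 N, if the wrist force passes 120 N, or if a joint passes its speed limit or range.

## Working session

There is one attempt and no reset: what is moved stays moved. The work goes in short steps, Python scripts to look and compute and a tool call to move; the robot and the scene stay as the last step left them, time stands still between calls to the robot, and variables do not carry over. Pictures are saved under pics/ and viewed, and the job is handed in when it is done.

Besides the shell and the picture viewer there is one more tool, called after "Call:" as name(argument=value, ...) on one line, values as JSON. arm_command: Moves the arm, as the interface text tells. Its arguments: {"type":"object","properties":{"targets":{"type":"array"}},"required":["targets"]}

```bash
mkdir -p pics; ls; python3 - <<'E'
from cell import env, read_camera, get_calibration
import cv2,numpy as np
print(env.state())
for n in ("scene","top"):
    p,d=read_camera(n); cv2.imwrite(f"pics/{n}0.png",p); np.savez(f"pics/{n}0.npz",p=p,d=d)
    print(n,get_calibration(n))
E
```

```text
pics
{'t': 0.0, 'joints': array([ 9.98391812e-01,  4.91545332e-01,  1.55947292e+00, -5.36494210e-06,
        1.09168690e+00, -1.05635511e-01]), 'qvel': array([ 0.00057013, -0.00064447, -0.00058628,  0.00022581,  0.00096357,
       -0.00022561]), 'tau': array([-3.87104534e-03, -6.12637424e+01, -2.58173704e+01,  6.91517699e-02,
        4.82294220e-02, -1.45891827e-04]), 'eef_pos': array([281.11517267, 557.92798247, 214.06250483]), 'tcp_rot': array([-3.14048586e+00, -1.12569006e-04,  2.67482606e+00]), 'ft_force': array([ 0.25831274, -0.69500656,  0.69995604]), 'moment': array([ 0.00231541, -0.03154734, -0.01678261]), 'opening': 1.0018436397757067}
scene {'vfov': 53.58854759364005, 'cx': 254.712456908814, 'cy': 193.84035012682168, 'k1': -0.11218933537122232, 'world_from_camera': array([[-5.20238861e-01,  7.22614606e-01, -4.55169922e-01,
         1.00557776e+03],
       [ 8.54020781e-01,  4.40304123e-01, -2.77093458e-01,
         1.37821978e+02],
       [ 1.81413392e-04, -5.32879357e-01, -8.46191206e-01,
         8.90979501e+02],
       [ 0.00000000e+00,  0.00000000e+00,  0.00000000e+00,
         1.00000000e+00]])}
top {'vfov': 53.903610776598036, 'cx': 255.7408520516162, 'cy': 195.25841450644467, 'k1': -0.04905509357160995, 'world_from_camera': array([[ 2.23643403e-02, -9.93437192e-01,  1.12171216e-01,
         4.71342186e+02],
       [-9.99695619e-01, -2.10528943e-02,  1.28625229e-02,
        -1.24965823e+02],
       [-1.04165798e-02, -1.12424735e-01, -9.93605643e-01,
         1.25359946e+03],
       [ 0.00000000e+00,  0.00000000e+00,  0.00000000e+00,
         1.00000000e+00]])}
```

View pics/scene0.png

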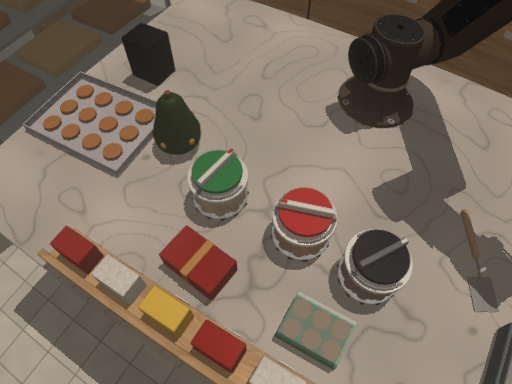

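View pics/top0.png

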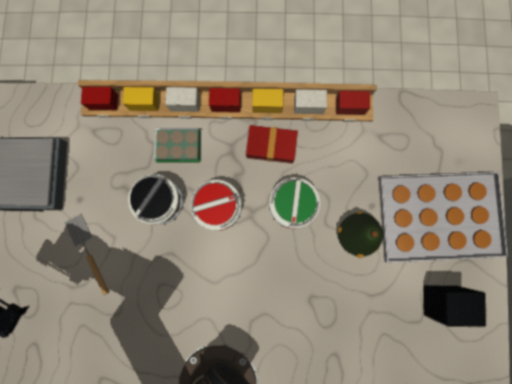

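The scene view shows the red dial at about (306,212), and the top view shows it at about (217,204). The black canister is close on its left and the green one is on its right. I'll zoom in to find the bar's marked end and measure.

```bash
cat > h.py <<'E'
import numpy as np, cv2
from cell import env, read_camera, get_calibration
def rays(cal,uv):
    f=192/np.tan(np.radians(cal["vfov"])/2)
    K=np.array([[f,0,cal["cx"]],[0,f,cal["cy"]],[0,0,1.]])
    n=cv2.undistortPoints(np.array(uv,float).reshape(-1,1,2),K,np.array([cal["k1"],0,0,0,0.]))[:,0]
    T=np.array(cal["world_from_camera"])
    d=np.c_[n,np.ones(len(n))]@T[:3,:3].T
    return T[:3,3],d
def onplane(cal,uv,z):
    o,d=rays(cal,uv); return o+d*((z-o[2])/d[:,2])[:,None]
def redmask(p,box):
    h=cv2.cvtColor(p,cv2.COLOR_BGR2HSV)
    m=((h[...,0]<8)|(h[...,0]>172))&(h[...,1]>150)&(h[...,2]>60)
    k=np.zeros(m.shape,bool); x0,y0,x1,y1=box; k[y0:y1,x0:x1]=1
    return (m&k).astype(np.uint8)*255
E
python3 - <<'E'
from h import *
for n,b,c in (("scene",(265,180,345,245),(255,170,355,270)),("top",(185,170,248,235),(180,160,255,240))):
    z=np.load(f"pics/{n}0.npz"); p=z["p"]; cal=get_calibration(n)
    m=redmask(p,b)
    pts=np.argwhere(m)[:,::-1]
    hull=cv2.convexHull(pts.astype(np.int32))
    w=onplane(cal,hull[:,0]+0.0,126)
    (cx,cy),r=cv2.minEnclosingCircle(w[:,:2].astype(np.float32))
    el=cv2.fitEllipse(w[:,:2].astype(np.float32))
    print(n,cx,cy,r,el)
    cv2.imwrite(f"pics/{n}_z.png",cv2.resize(p[c[1]:c[3],c[0]:c[2]],None,fx=6,fy=6,interpolation=cv2.INTER_CUBIC))
    # white bar inside
    f=cv2.fillConvexPoly(np.zeros_like(m),hull,255)
    hsv=cv2.cvtColor(p,cv2.COLOR_BGR2HSV)
    wb=(f>0)&(hsv[...,1]<90)
    bp=np.argwhere(wb)[:,::-1]; W=onplane(cal,bp,147)[:,:2]
    ln=cv2.fitLine(W.astype(np.float32),cv2.DIST_HUBER,0,.01,.01).ravel()
    print("bar",ln,np.degrees(np.arctan2(ln[1],ln[0])))
E
```

```text
scene 573.03466796875 12.398299217224121 64.02442932128906 ((572.7832641601562, 11.98365592956543), (124.06221771240234, 127.6615219116211), 116.56878662109375)
bar [ 3.2780573e-01 -9.4474512e-01  5.7663623e+02  1.3141719e+01] -70.86436
top 572.1064453125 13.456124305725098 62.225914001464844 ((571.66552734375, 13.428167343139648), (122.19328308105469, 123.78392028808594), 175.0237579345703)
bar [ 2.8964689e-01 -9.5713359e-01  5.6884198e+02  1.7479744e+01] -73.16318
```

```bash
python3 - <<'E'
import cv2,numpy as np
a=cv2.imread("pics/scene_z.png");b=cv2.imread("pics/top_z.png")
a=cv2.resize(a,(400,400));b=cv2.resize(b,(375,400));cv2.imwrite("pics/z.png",np.hstack([a,b]))
E
```

```text
(no output)
```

View pics/z.png

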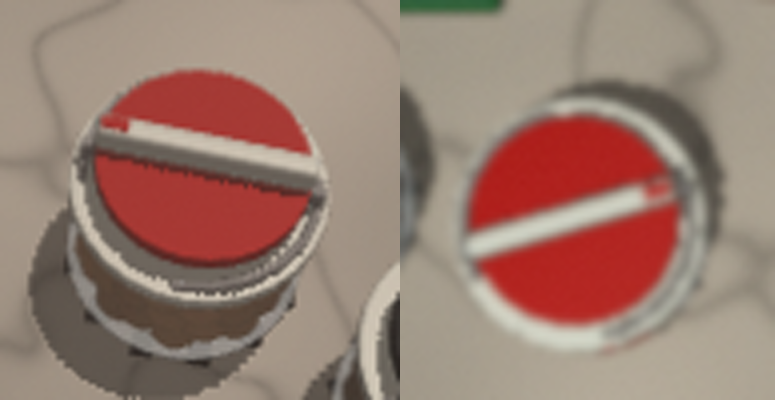

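The marked end points at about -72° in world (canister yaw about +18°), and the label faces the robot. The dial centre is near (572.5, 12.9).

Plan:
- Stand the spread fingertips on the face, one on each side of the bar, with the jaw axis about 30° counter-clockwise of it.
- Press 15 N and turn about the axis, so the fingers push the bar as a pure couple.

First move goes above the dial.

Call:
arm_command(targets=[[[0,0,-0.14],[-0.036,-0.0255,0],40],[[0,0,-0.28],[-0.072,-0.051,0],40],[[0,0,-0.42],[-0.108,-0.0765,0],40],[[0,0,-0.56],[-0.144,-0.102,0],40],[[0,0,-0.7],[-0.18,-0.1275,0],40],[[0,0,-0.84],[-0.216,-0.153,0],40],[[0,0,-0.98],[-0.252,-0.1785,0],40],[[0,0,-1.12],[-0.288,-0.204,0],40]])

```text
t: 0.9
eef_pos: [445.5, 248.1, 214.6]
tcp_rot: [3.142, -0.0, -2.495]
ft_force: [0.0, -0.2, 0.1]
opening: 0.843
```

```bash
cat >> h.py <<'E'
from scipy.spatial.transform import Rotation as Ro
def plan(x,y,z,yaw_deg):
    s=env.state(); R=Ro.from_euler("xyz",s["tcp_rot"]).as_matrix()
    T=Ro.from_euler("xyz",[np.pi,0,np.radians(yaw_deg)]).as_matrix()
    print("t",s["t"],"pos",s["eef_pos"].round(1),"rot",s["tcp_rot"].round(4),"F",s["ft_force"].round(1),"M",s["moment"].round(2),"open",round(s["opening"],3),"j6",s["joints"][5].round(2))
    print("turn",Ro.from_matrix(R.T@T).as_rotvec().round(4),"shift",(R.T@(np.array([x,y,z])-s["eef_pos"])/1000).round(4))
E
python3 -c "
from h import *
plan(572.5,12.9,214,230)"
```

```text
t 0.9 pos [445.5 248.1 214.6] rot [ 3.1415e+00 -1.0000e-04 -2.4947e+00] F [ 0.  -0.2  0.1] M [0.05 0.02 0.05] open 0.843 j6 -1.84
turn [ 1.000e-04 -1.000e-04 -2.258e-01] shift [ 0.0404 -0.2643  0.0006]
```

Call:
arm_command(targets=[[[0,0,-0.04],[0.0067,-0.044,0],40],[[0,0,-0.08],[0.0135,-0.088,0],40],[[0,0,-0.12],[0.02,-0.132,0],40],[[0,0,-0.16],[0.027,-0.176,0],40],[[0,0,-0.2],[0.0337,-0.22,0],40],[[0,0,-0.226],[0.0404,-0.2643,0],40],[[0,0,-0.226],[0.0404,-0.2643,0],40],[[0,0,-0.226],[0.0404,-0.2643,0],40]])

```text
t: 1.7
eef_pos: [570.6, 13.1, 214.1]
tcp_rot: [3.141, -0.0, -2.277]
ft_force: [-0.9, 0.4, -0.4]
opening: 0.839
```

```bash
python3 - <<'E'
from h import *
plan(572.5,12.9,150,230)
cal=get_calibration("wrist")
p,d=read_camera("wrist"); cv2.imwrite("pics/w1.png",p); np.savez("pics/w1.npz",p=p,d=d)
import pickle; pickle.dump(cal,open("pics/w1.pkl","wb")); print(cal)
E
```

```text
t 1.7 pos [570.6  13.1 214.1] rot [ 3.1405e+00 -5.0000e-04 -2.2765e+00] F [-0.9  0.4 -0.4] M [ 0.12  0.11 -0.  ] open 0.839 j6 -2.53
turn [ 0.001  -0.0005 -0.0076] shift [-0.0011 -0.0016  0.0641]
{'vfov': 58.17110471616122, 'cx': 255.13380533450288, 'cy': 188.85058457091492, 'k1': 0.02465729843528103, 'world_from_camera': array([[-7.61089158e-01,  6.30338245e-01,  1.53026111e-01,
         5.27616738e+02],
       [ 6.48646481e-01,  7.39235001e-01,  1.81078316e-01,
        -3.61615551e+01],
       [ 1.01833070e-03,  2.37076592e-01, -9.71490428e-01,
         3.84504472e+02],
       [ 0.00000000e+00,  0.00000000e+00,  0.00000000e+00,
         1.00000000e+00]])}
```

View pics/w1.png

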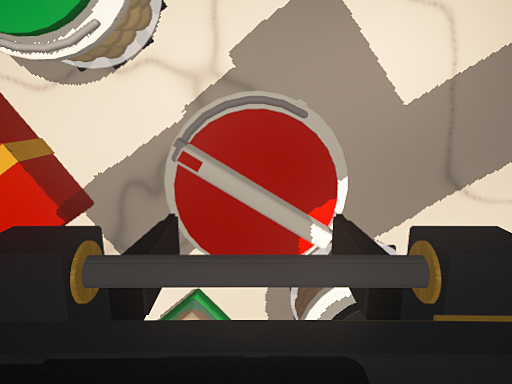

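The wrist view shows the dial with its marked end at about (190,160) and the bar's far end at about (321,236). I'll measure the circle and the bar precisely.

```bash
python3 - <<'E'
from h import *
import pickle
cal=pickle.load(open("pics/w1.pkl","rb")); p=np.load("pics/w1.npz")["p"]
m=redmask(p,(165,95,345,255))
pts=np.argwhere(m)[:,::-1]
# outer boundary: visible arc rows<215
hull=cv2.convexHull(pts.astype(np.int32))[:,0]
h=hull[(hull[:,1]<212)]
w=onplane(cal,h,126)[:,:2]
A=np.c_[2*w,np.ones(len(w))]; s=np.linalg.lstsq(A,(w**2).sum(1),rcond=None)[0]
print("circle",s[:2],np.sqrt(s[2]+s[0]**2+s[1]**2),len(w))
from scipy.optimize import least_squares
print("fixedr",least_squares(lambda c:np.hypot(*(w-c).T)-64,s[:2],loss="huber").x)
# bar top: light pixels
g=cv2.cvtColor(p,cv2.COLOR_BGR2HSV)
z=cv2.resize(p[130:260,165:350],None,fx=4,fy=4,interpolation=cv2.INTER_NEAREST); cv2.imwrite("pics/w1z.png",z)
E
```

```text
circle [569.93531216  14.27243251] 62.915744543822626 28
fixedr [570.87916141  15.28183105]
```

View pics/w1z.png

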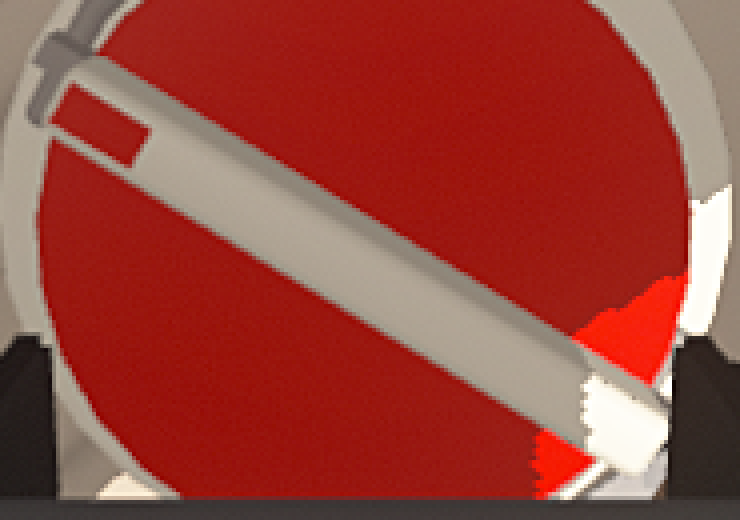

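```bash
python3 - <<'E'
from h import *
import pickle
cal=pickle.load(open("pics/w1.pkl","rb"))
q=lambda x,y:(165+x/4-.4,130+y/4-.4)
W=onplane(cal,[q(100,125),q(640,447),q(50,135),q(590,460)],147)[:,:2]
print(W); d=W[0]-W[1]; L=np.hypot(*d);print(L,"expect119",np.degrees(np.arctan2(d[1],d[0])))
print("centre",W[1]+d*64/119); e=W[2]-W[3];print(np.degrees(np.arctan2(e[1],e[0])))
plan(571.5,13.5,150,231)
E
```

```text
[[586.65084171 -36.60593897]
 [551.94812955  71.42784883]
 [594.44686876 -40.94011345]
 [560.51722469  67.49526004]]
113.47060208723222 expect119 -72.19189544657193
centre [570.61177306  13.32564362]
-72.6249946110151
t 1.75 pos [570.3  14.  214.2] rot [ 3.1406e+00 -4.0000e-04 -2.2752e+00] F [-0.3  0.2  0.4] M [ 0.07  0.08 -0.04] open 0.841 j6 -2.53
turn [ 0.001  -0.0004 -0.0237] shift [-0.0004 -0.0013  0.0642]
```

Call:
arm_command(targets=[[[0,0,0],[0,0,0.03],40],[[0,0,0],[0,0,0.06],40],[[0,0,0],[0,0,0.06],40],[[0,0,0],[0,0,0.06],40]])

```text
t: 2.15
eef_pos: [570.6, 14.8, 155.2]
tcp_rot: [3.141, -0.0, -2.273]
ft_force: [-0.3, 0.4, -0.1]
opening: 0.844
```

```bash
python3 -c "
from h import *
plan(571.5,13.5,130,230)"
```

```text
t 2.15 pos [570.6  14.8 155.2] rot [ 3.1411e+00 -2.0000e-04 -2.2732e+00] F [-0.3  0.4 -0.1] M [ 0.05  0.09 -0.06] open 0.844 j6 -2.53
turn [ 0.0005 -0.0002 -0.0042] shift [ 0.0004 -0.0015  0.0252]
```

Call:
arm_command(targets=[[[0,0,0],[0.0004,-0.0015,0.01],40],[[0,0,0],[0.0004,-0.0015,0.02],40],[[0,0,0],[0.0004,-0.0015,0.026],40],[[0,0,0],[0.0004,-0.0015,0.026],40],[[0,0,0],[0.0004,-0.0015,0.026],40]])

```text
t: 2.65
eef_pos: [571.7, 12.5, 128.7]
tcp_rot: [3.141, 0.0, -2.274]
ft_force: [-0.5, -0.7, 0.1]
opening: 0.844
```

```bash
python3 -c "
from h import *
plan(571.5,13.5,126,230)"
```

```text
t 2.65 pos [571.7  12.5 128.7] rot [ 3.1415e+00  1.0000e-04 -2.2745e+00] F [-0.5 -0.7  0.1] M [ 0.12  0.05 -0.02] open 0.844 j6 -2.53
turn [ 0.0001  0.0001 -0.0056] shift [-0.0006  0.0008  0.0027]
```

Next I'll lower slowly to contact and measure the stiffness.

Call:
arm_command(targets=[[[0,0,0],[-0.0003,0.0004,0.001],40],[[0,0,0],[-0.0003,0.0004,0.002],40],[[0,0,0],[-0.0003,0.0004,0.002],40]])

```text
t: 2.95
eef_pos: [571.5, 13.0, 126.6]
tcp_rot: [3.142, 0.0, -2.274]
ft_force: [-0.1, 0.9, 0.2]
opening: 0.844
```

Call:
arm_command(targets=[[[0,0,0],[0,0,0.0005],40],[[0,0,0],[0,0,0.001],40],[[0,0,0],[0,0,0.001],40]])

```text
t: 3.25
eef_pos: [571.5, 13.0, 125.6]
tcp_rot: [3.141, 0.0, -2.274]
ft_force: [0.4, 0.3, -0.5]
opening: 0.841
```

Call:
arm_command(targets=[[[0,0,0],[0,0,0.0005],40],[[0,0,0],[0,0,0.0005],40]])

```text
t: 3.45
eef_pos: [571.6, 13.0, 125.4]
tcp_rot: [-3.141, 0.0, -2.274]
ft_force: [-0.8, 0.2, 3.5]
opening: 0.842
```

Call:
arm_command(targets=[[[0,0,0],[0,0,0.0005],40],[[0,0,0],[0,0,0.0005],40]])

```text
t: 3.65
eef_pos: [571.6, 13.0, 125.2]
tcp_rot: [-3.141, 0.0, -2.274]
ft_force: [-2.3, -0.2, 7.3]
opening: 0.841
```

Call:
arm_command(targets=[[[0,0,0],[0,0,0.0005],40],[[0,0,0],[0,0,0.0005],40]])

```text
t: 3.85
eef_pos: [571.6, 13.0, 125.1]
tcp_rot: [-3.141, 0.001, -2.274]
ft_force: [-3.5, 0.7, 12.7]
opening: 0.842
```

Stiffness is about 10 N/mm. I'll start turning; the first 0.13 rad or so is slack before the fingers reach the bar.

Call:
arm_command(targets=[[[0,0,0.02],[0,0,0.0002],40],[[0,0,0.04],[0,0,0.0002],40],[[0,0,0.06],[0,0,0.0002],40],[[0,0,0.08],[0,0,0.0002],40]])

```text
t: 4.25
eef_pos: [571.6, 13.0, 125.3]
tcp_rot: [-3.141, 0.001, -2.355]
ft_force: [-4.2, -0.0, 16.0]
opening: 0.839
```

```bash
python3 -c "
from h import *
plan(571.5,13.5,126,230)"
```

```text
t 4.25 pos [571.6  13.  125.3] rot [-3.1407e+00  6.0000e-04 -2.3548e+00] F [-4.2 -0.  16. ] M [0.07 1.15 0.19] open 0.839 j6 -2.45
turn [-0.001   0.0005 -0.0858] shift [-0.0003  0.0005 -0.0007]
```

Call:
arm_command(targets=[[[0,0,0.02],[0,0,0],40],[[0,0,0.04],[0,0,0],40],[[0,0,0.06],[0,0,0],40],[[0,0,0.08],[0,0,0],40]])

```text
t: 4.65
eef_pos: [571.5, 12.9, 125.4]
tcp_rot: [-3.141, 0.001, -2.435]
ft_force: [-6.0, -0.8, 17.1]
opening: 0.845
```

```bash
python3 -c "
from h import *
plan(571.5,13.5,126,230)"
```

```text
t 4.65 pos [571.5  12.9 125.4] rot [-3.1407e+00  5.0000e-04 -2.4347e+00] F [-6.  -0.8 17.1] M [-0.03  1.2   0.2 ] open 0.845 j6 -2.37
turn [-0.001   0.0005 -0.1658] shift [-0.0004  0.0005 -0.0006]
```

Sideways force is building to -6 N in x, so I'll relieve it with a small shift in -x and ease the press slightly while turning.

Call:
arm_command(targets=[[[0,0,0.0],[0.0003,0.0003,-0.0001],40],[[0,0,0.02],[0.0003,0.0003,-0.0001],40],[[0,0,0.04],[0.0003,0.0003,-0.0001],40],[[0,0,0.06],[0.0003,0.0003,-0.0001],40]])

```text
t: 5.05
eef_pos: [571.5, 12.9, 125.5]
tcp_rot: [-3.14, 0.001, -2.495]
ft_force: [-4.1, -1.2, 16.8]
opening: 0.842
```

```bash
python3 - <<'E'
from h import *
plan(571.5,13.5,126,230)
p,d=read_camera("wrist"); cv2.imwrite("pics/w2.png",p)
p2,d=read_camera("top"); cv2.imwrite("pics/t2.png",cv2.resize(p2[160:240,180:255],None,fx=5,fy=5))
E
```

```text
t 5.05 pos [571.5  12.9 125.5] rot [-3.1401e+00  1.1000e-03 -2.4946e+00] F [-4.1 -1.2 16.8] M [-0.12  0.93  0.2 ] open 0.842 j6 -2.31
turn [-0.0016  0.0009 -0.2257] shift [-0.0004  0.0005 -0.0005]
```

View pics/w2.png

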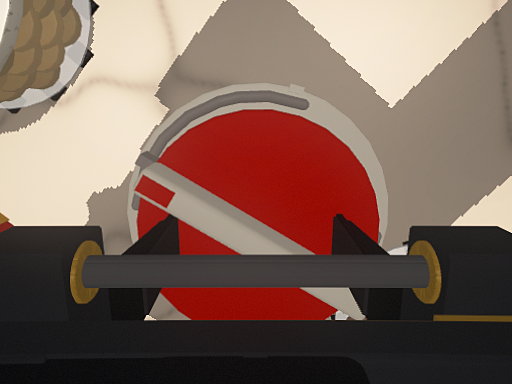

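```bash
python3 - <<'E'
from h import *
import pickle
c1=pickle.load(open("pics/w1.pkl","rb")); c2=get_calibration("wrist")
C=np.array([571.5,13.5])
for c,bar,slot in ((c1,[(190,161),(325,242)],(304,112)),(c2,[(155,191),(355,312)],(304,103))):
    W=onplane(c,bar,147)[:,:2]; d=W[0]-W[1]; print("bar",np.degrees(np.arctan2(*d[::-1])),W.round(0).tolist())
    s=onplane(c,[slot],102)[0,:2]-C; print("slot",np.degrees(np.arctan2(s[1],s[0])),np.hypot(*s))
E
```

```text
bar -72.35346027407863 [[587.0, -36.0], [552.0, 72.0]]
slot -164.24630145137908 72.72555741241635
bar -85.97959632988231 [[575.0, -39.0], [567.0, 72.0]]
slot -165.07714536967754 72.04559618932286
```

View pics/t2.png

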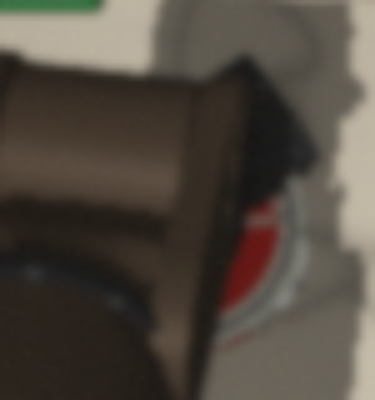

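The dial has turned 13.6° with the fingers, and the lid slot hasn't moved (-164° before, -165° now), so the canister is holding still. I'll continue, raising the tool to follow the cam (0.375 mm per 0.1 rad).

Call:
arm_command(targets=[[[0,0,0.03],[0.0001,0.0001,-0.0002],40],[[0,0,0.06],[0.0002,0.0002,-0.0003],40],[[0,0,0.09],[0.0002,0.0002,-0.0004],40],[[0,0,0.12],[0.0002,0.0002,-0.0005],40]])

```text
t: 5.55
eef_pos: [571.4, 12.7, 126.1]
tcp_rot: [-3.14, 0.002, -2.615]
ft_force: [-3.7, -2.1, 16.7]
opening: 0.841
```

```bash
python3 -c "
from h import *
plan(571.5,13.5,126,230)"
```

```text
t 5.55 pos [571.4  12.7 126.1] rot [-3.1398e+00  1.5000e-03 -2.6149e+00] F [-3.7 -2.1 16.7] M [-0.39  0.86  0.24] open 0.841 j6 -2.19
turn [-0.002   0.0012 -0.346 ] shift [-0.0005  0.0006  0.0001]
```

Call:
arm_command(targets=[[[0,0,0.03],[0.0001,0,-0.0002],40],[[0,0,0.06],[0.0002,0,-0.0003],40],[[0,0,0.09],[0.0003,0,-0.0004],40],[[0,0,0.12],[0.0004,0,-0.0005],40]])

```text
t: 5.95
eef_pos: [571.2, 12.6, 126.5]
tcp_rot: [-3.14, 0.002, -2.735]
ft_force: [-1.4, -1.0, 14.3]
opening: 0.844
```

Call:
arm_command(targets=[[[0,0,0.03],[0.0001,0,-0.0002],40],[[0,0,0.06],[0.0002,0,-0.0003],40],[[0,0,0.09],[0.0003,0,-0.0004],40],[[0,0,0.12],[0.0003,0,-0.0005],40]])

```text
t: 6.35
eef_pos: [571.1, 12.5, 127.0]
tcp_rot: [-3.14, 0.003, -2.855]
ft_force: [-1.7, -0.9, 14.7]
opening: 0.845
```

```bash
python3 -c "
from h import *
plan(571.5,13.5,126,230)"
```

```text
t 6.35 pos [571.1  12.5 127. ] rot [-3.1402e+00  2.6000e-03 -2.8550e+00] F [-1.7 -0.9 14.7] M [-0.23  0.39  0.32] open 0.845 j6 -1.95
turn [-0.0022  0.0021 -0.5861] shift [-0.0007  0.0008  0.001 ]
```

Call:
arm_command(targets=[[[0,0,0.03],[0,0,-0.0001],40],[[0,0,0.06],[0.0001,0,-0.0002],40],[[0,0,0.09],[0.0001,0,-0.00035],40],[[0,0,0.12],[0.0001,0,-0.00045],40]])

```text
t: 6.75
eef_pos: [570.9, 12.4, 127.4]
tcp_rot: [-3.14, 0.003, -2.975]
ft_force: [-1.3, -1.9, 13.3]
opening: 0.842
```

Call:
arm_command(targets=[[[0,0,0.03],[0,0,-0.0001],40],[[0,0,0.06],[0.0001,0,-0.0002],40],[[0,0,0.09],[0.0001,0,-0.00035],40],[[0,0,0.12],[0.0001,0,-0.00045],40]])

```text
t: 7.15
eef_pos: [570.8, 12.4, 127.9]
tcp_rot: [-3.141, 0.003, -3.095]
ft_force: [-2.2, -2.3, 14.9]
opening: 0.842
```

```bash
python3 - <<'E'
from h import *
plan(571.5,13.5,126,230)
import pickle; pickle.dump(get_calibration("wrist"),open("pics/w3.pkl","wb"))
p,d=read_camera("wrist"); cv2.imwrite("pics/w3.png",p)
E
```

```text
t 7.15 pos [570.8  12.4 127.9] rot [-3.1407e+00  2.7000e-03 -3.0949e+00] F [-2.2 -2.3 14.9] M [-0.28  0.41  0.3 ] open 0.842 j6 -1.71
turn [-0.002   0.0022 -0.826 ] shift [-0.0008  0.0011  0.0019]
```

View pics/w3.png

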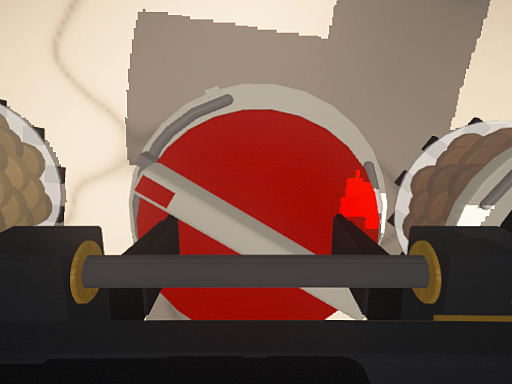

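The bar sits in the same place relative to the fingers, so the dial is at about 0.83 rad. Next I'll go over the cam top.

Call:
arm_command(targets=[[[0,0,0.03],[0.0001,-0.0001,-0.0001],40],[[0,0,0.06],[0.0001,-0.0002,-0.0002],40],[[0,0,0.09],[0.0001,-0.0002,-0.00035],40],[[0,0,0.12],[0.0002,-0.0002,-0.00045],40]])

```text
t: 7.6
eef_pos: [570.6, 12.3, 128.3]
tcp_rot: [-3.141, 0.003, 3.068]
ft_force: [-0.8, -0.5, 13.9]
opening: 0.844
```

Call:
arm_command(targets=[[[0,0,0.03],[0,0,-0.0001],40],[[0,0,0.06],[0,0,-0.0002],40],[[0,0,0.09],[0,0,-0.0002],40],[[0,0,0.12],[0,0,-0.0002],40]])

```text
t: 8.0
eef_pos: [570.5, 12.3, 128.3]
tcp_rot: [-3.142, 0.002, 2.948]
ft_force: [-2.7, -1.8, 11.9]
opening: 0.846
```

```bash
python3 -c "
from h import *
plan(571.5,13.5,126,230)"
```

```text
t 8.0 pos [570.5  12.3 128.3] rot [-3.1416e+00  2.4000e-03  2.9479e+00] F [-2.7 -1.8 11.9] M [-0.16  0.42  0.13] open 0.846 j6 -1.47
turn [-0.0013  0.0022 -1.0664] shift [-0.0008  0.0014  0.0023]
```

Call:
arm_command(targets=[[[0,0,0.03],[0,0,0.0003],40],[[0,0,0.06],[0.0001,-0.0001,0.0003],40],[[0,0,0.09],[0.0001,-0.0001,0.0004],40]])

```text
t: 8.3
eef_pos: [570.4, 12.3, 128.1]
tcp_rot: [3.141, 0.002, 2.858]
ft_force: [-1.7, -0.8, 13.3]
opening: 0.843
```

```bash
python3 -c "
from h import *
plan(571.5,13.5,126,230)"
```

```text
t 8.3 pos [570.4  12.3 128.1] rot [3.1412e+00 2.5000e-03 2.8576e+00] F [-1.7 -0.8 13.3] M [-0.14  0.46 -0.12] open 0.843 j6 -1.38
turn [-1.1000e-03  2.4000e-03 -1.1567e+00] shift [-0.0007  0.0015  0.0021]
```

The moment has changed sign, so the cam is now driving the dial forward. I'll follow it down.

Call:
arm_command(targets=[[[0,0,0.03],[0,0,0.0003],40],[[0,0,0.06],[0,0,0.0007],40],[[0,0,0.08],[0,0,0.001],40]])

```text
t: 8.6
eef_pos: [570.3, 12.3, 127.3]
tcp_rot: [3.141, 0.002, 2.777]
ft_force: [-4.4, -0.5, 18.1]
opening: 0.843
```

```bash
python3 -c "
from h import *
plan(571.5,13.5,126,230)"
```

```text
t 8.6 pos [570.3  12.3 127.3] rot [3.1409e+00 2.4000e-03 2.7771e+00] F [-4.4 -0.5 18.1] M [-0.11  0.82 -0.31] open 0.843 j6 -1.3
turn [-8.0000e-04  2.5000e-03 -1.2371e+00] shift [-0.0007  0.0015  0.0013]
```

Call:
arm_command(targets=[[[0,0,0.03],[0.0002,-0.0001,0.0001],40],[[0,0,0.06],[0.0002,-0.0001,0.0004],40],[[0,0,0.09],[0.0002,-0.0001,0.0008],40]])

```text
t: 8.9
eef_pos: [570.1, 12.3, 126.2]
tcp_rot: [3.141, 0.002, 2.687]
ft_force: [-1.5, -0.6, 14.1]
opening: 0.847
```

```bash
python3 -c "
from h import *
plan(571.5,13.5,126,230)"
```

```text
t 8.9 pos [570.1  12.3 126.2] rot [3.1406e+00 2.2000e-03 2.6870e+00] F [-1.5 -0.6 14.1] M [-0.09  0.46 -0.31] open 0.847 j6 -1.21
turn [-6.0000e-04  2.5000e-03 -1.3273e+00] shift [-0.0007  0.0017  0.0002]
```

Call:
arm_command(targets=[[[0,0,0.03],[0,0,0.0004],40],[[0,0,0.06],[0,0,0.0008],40],[[0,0,0.09],[0,0,0.0011],40]])

```text
t: 9.2
eef_pos: [570.1, 12.3, 125.3]
tcp_rot: [3.14, 0.002, 2.597]
ft_force: [-3.3, 0.5, 15.0]
opening: 0.844
```

```bash
python3 -c "
from h import *
plan(571.5,13.5,126,230)"
```

```text
t 9.2 pos [570.1  12.3 125.3] rot [3.1405e+00 2.1000e-03 2.5972e+00] F [-3.3  0.5 15. ] M [-0.08  0.67 -0.18] open 0.844 j6 -1.12
turn [-6.0000e-04  2.5000e-03 -1.4171e+00] shift [-0.0006  0.0018 -0.0007]
```

Call:
arm_command(targets=[[[0,0,0.03],[0.0001,-0.0001,0.0003],40],[[0,0,0.06],[0.0002,-0.0001,0.0006],40],[[0,0,0.09],[0.0002,-0.0001,0.0009],40]])

```text
t: 9.5
eef_pos: [569.9, 12.4, 124.2]
tcp_rot: [3.14, 0.002, 2.507]
ft_force: [-1.7, 0.3, 12.7]
opening: 0.846
```

```bash
python3 -c "
from h import *
plan(571.5,13.5,126,230)"
```

```text
t 9.5 pos [569.9  12.4 124.2] rot [3.1402e+00 2.0000e-03 2.5070e+00] F [-1.7  0.3 12.7] M [-0.09  0.47 -0.26] open 0.846 j6 -1.03
turn [-4.0000e-04  2.6000e-03 -1.5073e+00] shift [-0.0006  0.0019 -0.0018]
```

Call:
arm_command(targets=[[[0,0,0.03],[0,0,0.0004],40],[[0,0,0.05],[0,0,0.0008],40],[[0,0,0.06],[0,0,0.0009],40]])

```text
t: 9.8
eef_pos: [570.1, 12.3, 123.5]
tcp_rot: [3.14, 0.003, 2.449]
ft_force: [-2.2, -0.4, 16.1]
opening: 0.843
```

```bash
python3 - <<'E'
from h import *
plan(571.5,13.5,126,230)
import pickle; pickle.dump(get_calibration("wrist"),open("pics/w4.pkl","wb"))
p,d=read_camera("wrist"); cv2.imwrite("pics/w4.png",p)
E
```

```text
t 9.8 pos [570.1  12.3 123.5] rot [3.1402e+00 2.7000e-03 2.4491e+00] F [-2.2 -0.4 16.1] M [-0.11  0.45  0.39] open 0.843 j6 -0.97
turn [-1.0000e-03  3.2000e-03 -1.5652e+00] shift [-0.0003  0.0018 -0.0025]
```

View pics/w4.png

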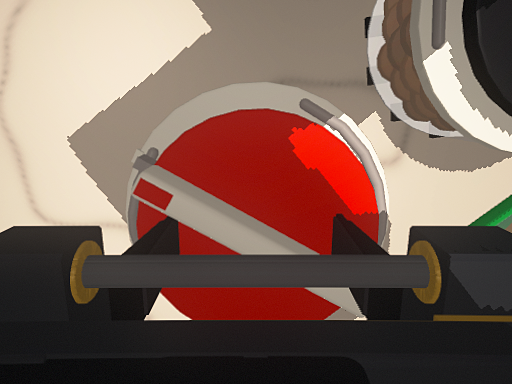

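The moment jumped to +0.39 N m, which means the stop has been reached, and the wrist view shows the marked end at the end of the slot, (152,155). I'll unload the twist and lift straight up.

Call:
arm_command(targets=[[[0,0,-0.004],[0,0,-0.0005],40],[[0,0,-0.004],[0,0,-0.001],40],[[0,0,-0.004],[0,0,-0.002],40],[[0,0,-0.004],[0,0,-0.006],40],[[0,0,-0.004],[0,0,-0.02],40],[[0,0,-0.004],[0,0,-0.05],40],[[0,0,-0.004],[0,0,-0.09],40],[[0,0,-0.004],[0,0,-0.12],40]])

```text
t: 10.65
eef_pos: [569.2, 12.5, 244.0]
tcp_rot: [3.141, 0.0, 2.453]
ft_force: [0.2, -0.4, 0.1]
opening: 0.84
```

```bash
python3 - <<'E'
from h import *
plan(281,558,240,153)
import pickle; pickle.dump(get_calibration("wrist"),open("pics/w5.pkl","wb"))
p,d=read_camera("wrist"); cv2.imwrite("pics/w5.png",p)
E
```

```text
t 10.65 pos [569.2  12.5 244. ] rot [3.1412e+00 5.0000e-04 2.4527e+00] F [ 0.2 -0.4  0.1] M [0.02 0.03 0.04] open 0.84 j6 -0.98
turn [ 0.0004  0.0005 -0.2176] shift [0.5693 0.2379 0.0038]
```

View pics/w5.png

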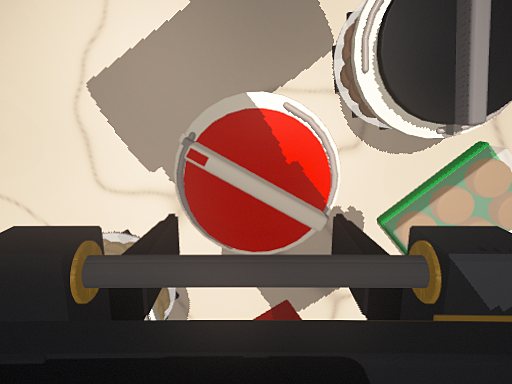

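The bar stands against the stop and the tool is clear. I'll move the arm back and check with the fixed cameras.

Call:
arm_command(targets=[[[0,0,0],[0.04,0.017,0],40],[[0,0,0],[0.08,0.034,0],40],[[0,0,0],[0.12,0.05,0],40],[[0,0,0],[0.16,0.067,0],40],[[0,0,0],[0.2,0.084,0],40],[[0,0,0],[0.24,0.1,0],40],[[0,0,0],[0.28,0.117,0],40],[[0,0,0],[0.32,0.134,0],40]])

```text
t: 11.5
eef_pos: [406.2, 320.6, 241.9]
tcp_rot: [-3.141, -0.0, 2.453]
ft_force: [-0.4, 0.6, -0.3]
opening: 0.843
```

Call:
arm_command(targets=[[[0,0,0],[0.04,0.017,0],40],[[0,0,0],[0.08,0.034,0],40],[[0,0,0],[0.12,0.05,0],40],[[0,0,0],[0.16,0.067,0],40],[[0,0,0],[0.2,0.084,0],40],[[0,0,0],[0.24,0.1,0],40],[[0,0,0],[0.24,0.1,0],40],[[0,0,0],[0.24,0.1,0],40]])

```text
t: 12.3
eef_pos: [284.9, 549.3, 241.3]
tcp_rot: [-3.14, 0.0, 2.455]
ft_force: [1.0, -0.2, 0.2]
opening: 0.847
```

```bash
python3 - <<'E'
from h import *
plan(281,558,240,153)
im=[]
for n,b,c in (("scene",(265,180,345,245),(255,170,355,270)),("top",(185,170,248,235),(180,160,255,240))):
    p,d=read_camera(n); cal=get_calibration(n)
    pts=np.argwhere(redmask(p,b))[:,::-1]; hull=cv2.convexHull(pts.astype(np.int32))
    w=onplane(cal,hull[:,0],124)[:,:2].astype(np.float32)
    print(n,cv2.minEnclosingCircle(w),cv2.fitEllipse(w)[0])
    im.append(cv2.resize(p[c[1]:c[3],c[0]:c[2]],(390,400),interpolation=cv2.INTER_CUBIC))
    d0=cv2.absdiff(p,np.load(f"pics/{n}0.npz")["p"]).max(2); cv2.imwrite(f"pics/{n}_diff.png",d0)
    cv2.imwrite(f"pics/{n}9.png",p)
cv2.imwrite("pics/end.png",np.hstack(im))
cv2.imwrite("pics/diff.png",np.hstack([cv2.resize(cv2.imread(f"pics/{n}_diff.png"),(400,300)) for n in("scene","top")]))
E
```

```text
t 12.3 pos [284.9 549.3 241.3] rot [-3.1404e+00  2.0000e-04  2.4545e+00] F [ 1.  -0.2  0.2] M [-0.04 -0.03 -0.01] open 0.847 j6 0.1
turn [-1.200e-03  1.000e-04 -2.158e-01] shift [0.0085 0.0043 0.0013]
scene ((564.6463012695312, 12.843507766723633), 70.67850494384766) (569.09765625, 10.563374519348145)
top ((570.6427001953125, 13.537131309509277), 62.624568939208984) (571.8225708007812, 13.616523742675781)
```

View pics/end.png

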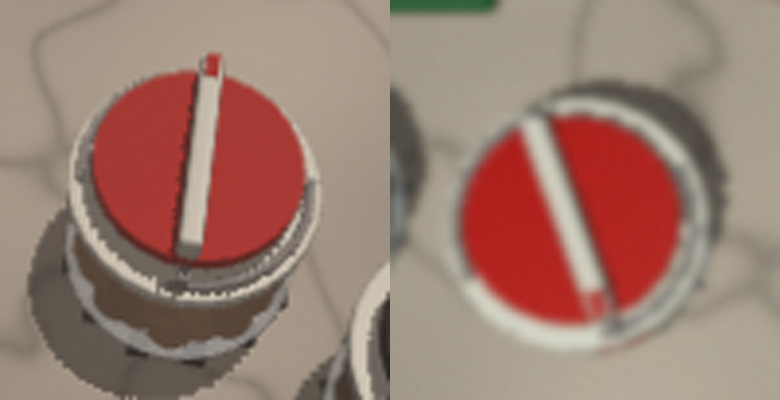

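View pics/diff.png

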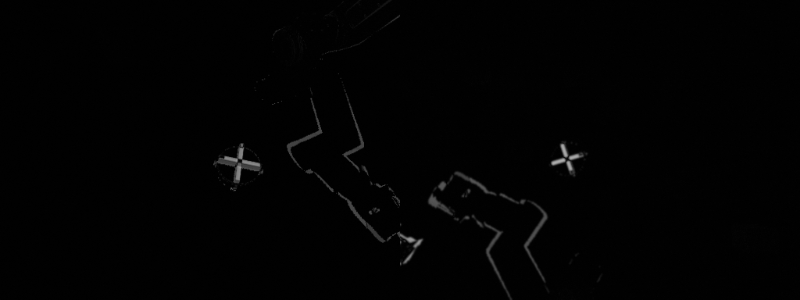

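The red mark now points at the label side. The difference pictures show only the turned bar (a square cross) and the arm with its shadow; the canister outline and the bystanders did not change. Handing in.

```bash
python3 -c "
from cell import env
print(env.job_done())"
```

```text
the job is handed in; nothing more can be done
None
```

The red lid looks locked, and I handed the job in at about 12.3 s of the 38 s allowed; no verdict is reported. I stood the spread fingertips on the dial, one on each side of the bar. I kept about 12–18 N on it through the turn, following it up over the cam and down into the notch.

**Checks that agree:**
- **Locked:** The moment jumped to +0.39 N m at a turn of about 1.57 rad, which is the stop. The fingertips ended about 2 mm below where they started, which matches the notch. The pictures show the red mark at the label side.
- **Canister:** In the top view the dial centre moved well under 1 mm, and before/after pictures show no change in its outline.
- **Bystanders:** Nothing around it changed in those pictures apart from the arm and its shadow.
- **Force:** The highest press I read was about 18 N, well under the 35 N limit. I only read it at the end of each short move.

**Checks that disagreed or weren't made:**
- The final circle fit in the scene camera was about 4 mm off, because the red mark sticks out past the disc in that view. I relied on the top view and the difference pictures instead.
- I did not measure the final bar angle numerically.

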